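# Gauge a feed roller and refit it in the printer

## Task

Check the cleaned steel feed roller from the V-rest before refitting it: lower it from above between the jaws of the GO gauge (the horseshoe with the wider gap and square jaw tips) until its full thickness has passed the jaws, lift it back out, then try it the same way in the NO-GO gauge (narrower gap, bevelled jaw tips), which must stop it, letting it bear gently on both jaw tips for about a second without forcing it. Then lay the roller in the two V-shaped bearing saddles of the opened label printer without dropping it and let go; leave the bottle, tape, screwdriver and tweezers where they are.

Things in the scene. Friction and masses are not known exactly. Their poses are not given: they have to be found in the camera images.
- roller_center (a point): The feed roller, lying level: plain bright steel cylinder 32 mm in diameter and 130 mm long, with a 12 mm journal 25 mm long at each end (180 mm over all), about 0.3 kg. The point is its centre, on its axis; its x axis runs along the roller (either end is the same). It is symmetrical. Grip it across the diameter in the middle.
- rest: Black V-rest that carries the roller at the start: base plate 150 x 84 x 8 mm, two 8 mm thick V uprights 48 mm either side of its middle (48 mm high, 57 mm across), the roller's axis lying along its x axis, 47 mm above the bench. Origin: centre of its underside, on the bench. Fixed.
- go_gap (a point): Middle of the GO gap at the height of the jaw tips, 114 mm above the bench. x: across the plate, along which the roller's axis must lie; y: from jaw to jaw; z: up. Gap 35 mm, open to the top, edges rounded 3 mm; the jaws (dark anvils) are 18 mm deep, below them the throat is 52 mm wide and ends 62 mm under the tips. The roller is through when its axis is 22 to 45 mm under the tips.
- go: GO gauge: steel horseshoe (snap gauge) 12 mm thick and 88 mm wide, upright in a grey stand (base 80 x 98 mm; below 47 mm only clamp and base), square jaw tips. Origin: underside of the stand, under the gap. Fixed. Hold the roller in its middle, with the plate 35 to 55 mm along it from there, so that the fingers go down beside the plate.
- nogo_gap (a point): Middle of the NO-GO gap at the height of the jaw tips, 114 mm above the bench; axes as for the GO gap. Gap only 27 mm, edges rounded 3 mm: the roller cannot enter and comes to bear on both jaw tips with its axis about 6 mm above this point. A push of about 5 N is plenty; above about 15 N a roller held in its middle begins to tilt in the grip.
- nogo: NO-GO gauge: same stand and horseshoe as the GO gauge, told by its narrower gap and the outer corners of its jaw tips cut off at a slant. Either gauge may be the left one. Origin: underside of the stand, under the gap. Fixed.
- saddle (a point): Centre of the roller when seated in the printer, on its axis, 78 mm above the bench. x: along the roller's axis; y: to the printer's rear; z: up. Two aluminium side plates, 70 to 76 mm either side of this point, each have a 90 degree V, open to the top, 36 mm wide at the mouth (88 mm above the bench), for the 12 mm journals. The roller's body lies between the plates with 5 mm of play at each end.
- printer: Opened label printer, grey plastic, 204 x 220 mm. Origin on the bench under the saddle point, same axes. Below the roller it is open down to 40 mm above the bench; its front lip, 50 mm high, is 50 mm in front; a small paper roll begins 86 mm behind the saddle point, the raised lid 160 mm behind. Fixed.
- bottle: Bystander: white plastic alcohol bottle, 48 mm across, 125 mm tall, standing beyond the gauges and the printer. Origin: its underside.
- screwdriver: Bystander: slim dark precision screwdriver, 160 mm long, 15 mm thick, lying. Origin: near its middle, on the bench.
- tweezers: Bystander: dark steel tweezers, 140 mm long, 10 mm high, lying on the robot's side of the gauges. Origin: near the middle, on the bench.
- tape: Bystander: clear tape roll lying flat, 70 mm across, 18 mm high, on the robot's side between V-rest and gauges. Origin: its underside.
Things that resemble listed ones, but are neither listed nor needed, are in the scene too. What is shaped like the nogo but orange is not meant.

How it is judged:
By the outcome, as a careful person would: the job done as asked, in the order asked, and still so for the second after the job is handed in, with the robot touching nothing.
It also fails if it takes over 53 s, if anything falls off the work surface, if the arm or the gripper's body presses on something with over 40 N, if the wrist force passes 120 N, or if a joint passes its speed limit or range.

## Robot

A 7-joint arm with a two-finger parallel gripper is mounted at the origin on the work surface. World frame = base frame: x ahead of the robot, y to its left, z up, the work surface at z = 0. Lengths are in m, angles in rad, forces in N, time in s.
With the tool pointing down it reaches from about 0.425 to 0.875 m from the base axis. Payload 4.7 kg.
Tool frame: the origin (TCP) lies at the very end of the fingers, on their centre line; the grasp point (between the pads) lies 19 mm behind it; z points along the fingers, y is the line along which they close (so a half turn about z gives the same grasp; the last joint's range is limited). The gripper opens to 87 mm and grips with 3 to 60 N. Pads are 19 mm wide; open, the fingers measure 117 mm over their backs; the gripper's body (75 mm by 190 mm) begins 51 mm behind the grasp point.
Start: joints at [-1.243, 0.321, -0.07, 1.45, 0.023, 1.371, -0.057], TCP at [0.201, 0.618, 0.223] pointing down, gripper open.
Joint ranges: [-2.86, 2.86], [-0.3, 2.09], [-1.38, 1.24], [0.06, 2.45], [-1.56, 4.7], [0.09, 2.05], [-2.69, 2.69]. Speed limits (rad/s): [2.57, 2.57, 3.14, 3.14, 3.14, 3.14, 3.14].

## Interface

Orientations are given as a rotation vector (axis times angle).
In Python, from bench import ctrl gives the robot as it stands.
- The arm moves only by the tool jog_arm, never from a script. Its argument "commands" is a list of rows, each a list of 7 numbers: the opening, from 0 (shut) to 1 (fully open), then the shift along the world's x, y, z scaled (see below), then the turn, a rotation vector about the world's x, y, z scaled (see below). A call has exactly 5 rows; each row is the pose to reach, as a shift and turn from the pose commanded when the call began; what a row does not reach only later rows make up. The controller multiplies each number of a shift by 0.5 m and each number of a turn by 30 degrees. A row lasts 1/12 s, in which the tool goes at most 41.7 mm and 7.16 degrees, less where a joint would pass 70% of its speed; a pose out of reach is approached as far as the arm can. A call with a number of a shift or a turn outside -1 to 1 is refused whole. A call with a gripper value outside its range is refused whole. The fingers move at their own pace and stop on an object; "grip_force" is the grip in N (left out, the last holds). Time passes only in rows, so rows that repeat a pose let the fingers close, or fill a call up. It gives the time, the measured TCP pose, the force, the opening and the grip force at its end, in the units of the state.
- ctrl.get_state(): the state, without advancing time (a new reading comes with each control period).
- ctrl.get_image(name): name is "side" or "top"; returns a dict with "frame" (384x512x3 uint8, red, green, blue), "vfov" (degrees; the focal length in pixels is half the picture's height over the tangent of half this angle, whatever the lens; pixels are square), "cx", "cy" (the principal point, pixels), "distortion" ([k1, k2, p1, p2, k3] as OpenCV has them; the pictures are not rectified), "camera_from_world" (4x4, takes a point from world to camera coordinates). Camera axes: x right, y down, z forward; pixel columns grow to the right and rows downward; lengths in m; the calibration is good to about 2 mm. A picture is of the moment at which its call begins. There is no depth.
- ctrl.close_job(): hands the job in; it is judged then, once.
The state is a dict: "time": time; "joint_positions": joint angles; "qd": joint speeds; "joint_torque": joint torques, N m; "position": TCP position; "tool_rot": TCP orientation; "ft_force": force on the tool from outside, world axes, zero at the start; "torque": the same for the moment, N m; "grip_width": opening from 0.0 (shut) to 1.0 (fully open); "grip_force": force on a finger pad.
Only numpy, scipy, OpenCV 4.12 (cv2) and the standard library are available. Lean on these libraries where they do the work, as an engineer would, in place of code of your own. Each camera call takes 0.05 s, during which the arm holds its last target. There are 200 camera calls.

## Working session

There is one attempt and no reset: what is moved stays moved. The work goes in short steps, Python scripts to look and compute and a tool call to move; the robot and the scene stay as the last step left them, time stands still between calls to the robot, and variables do not carry over. Pictures are saved under pics/ and viewed, at most 10 in all, crops included, and the job is handed in when it is done.

Besides the shell and the picture viewer there is one more tool, called after "Request:" as name(argument=value, ...), one argument or row to a line, values as JSON. jog_arm: Moves the arm, as the interface text tells. Shifts and turns lie within -1 to 1; 1 stands for 0.5 m of shift or 30 degrees of turn. Its arguments: {"type":"object","properties":{"commands":{"type":"array","items":{"type":"array","items":{"type":"number","minimum":-1,"maximum":1}}},"grip_force":{"type":"number"}},"required":["commands"]}

```bash
mkdir -p pics; ls; cat > h.py <<'E'
import numpy as np, cv2, pickle
def cam(im):
    h,w=im['frame'].shape[:2]; f=h/2/np.tan(np.radians(im['vfov'])/2)
    return np.array([[f,0,im['cx']],[0,f,im['cy']],[0,0,1.]]),np.array(im['distortion'],float),np.array(im['camera_from_world'])
def ray(im,uv):
    K,d,T=cam(im); p=cv2.undistortPoints(np.array(uv,float).reshape(-1,1,2),K,d).reshape(-1,2)
    D=np.c_[p,np.ones(len(p))]@T[:3,:3]; return -T[:3,:3].T@T[:3,3],D
def onz(im,uv,z):
    o,D=ray(im,uv); z=np.broadcast_to(z,len(D)); return o+D*((z-o[2])/D[:,2])[:,None]
def proj(im,P):
    K,d,T=cam(im); return cv2.projectPoints(np.array(P,float).reshape(-1,3),cv2.Rodrigues(T[:3,:3])[0],T[:3,3],K,d)[0].reshape(-1,2)
def grab(n,tag):
    from bench import ctrl
    im=ctrl.get_image(n); pickle.dump(im,open(f'{tag}.pkl','wb')); return im
def load(tag): return pickle.load(open(f'{tag}.pkl','rb'))
def save(im,path,box=None,s=1):
    f=im['frame'][...,::-1]
    if box: x0,y0,x1,y1=box; f=f[y0:y1,x0:x1]
    cv2.imwrite(path,cv2.resize(f,None,fx=s,fy=s,interpolation=cv2.INTER_CUBIC))
E
python3 - <<'E'
from h import *
from bench import ctrl
for n in('top','side'):
    im=grab(n,n+'0'); save(im,f'pics/{n}0.png',s=1.5)
    o,_=ray(im,[[0,0]]); print(n,im['vfov'],im['distortion'],o, im['camera_from_world'][2])
print(ctrl.get_state())
E
```

```text
pics
top 55.067734860028565 [0.03984862 0.         0.         0.         0.        ] [ 0.41977369 -0.01394501  0.93764023] [ 0.14554286  0.00132401 -0.98935106  0.86657876]
side 49.85244975217361 [-0.00854082  0.          0.          0.          0.        ] [0.29362718 0.62263247 0.8250643 ] [ 0.23663333 -0.63650848 -0.73407195  0.93248543]
{'time': 0.1, 'joint_positions': array([-1.24288511,  0.32173683, -0.07010393,  1.45156158,  0.02259859,
        1.37080493, -0.05693725]), 'qd': array([ 4.58792042e-04, -1.28470996e-03, -8.17995195e-04, -2.89283326e-03,
        1.05672819e-03,  1.35497855e-03,  3.14684158e-05]), 'joint_torque': array([-1.07461696e-03, -4.92576385e+01, -4.06171968e-01, -3.13396776e+01,
       -6.43490581e-02,  3.97298788e-02,  7.24754000e-05]), 'position': array([0.20052537, 0.61776771, 0.22157455]), 'tool_rot': array([-4.90871002e-01, -3.10281998e+00,  2.69178516e-03]), 'ft_force': array([-0.4522776 , -1.19685324,  0.81243489]), 'torque': array([ 0.00581431,  0.03017773, -0.01610344]), 'grip_force': 0.0, 'grip_width': 1.0028464632354337}
```

View pics/top0.png

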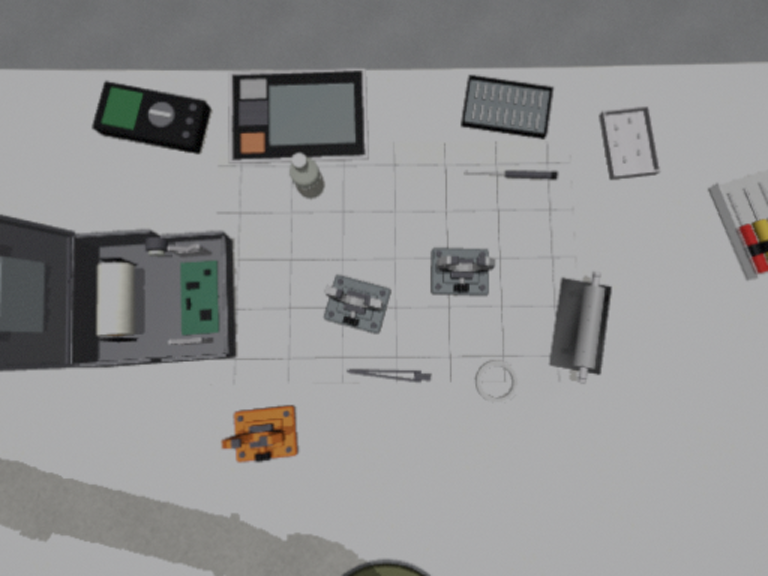

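View pics/side0.png

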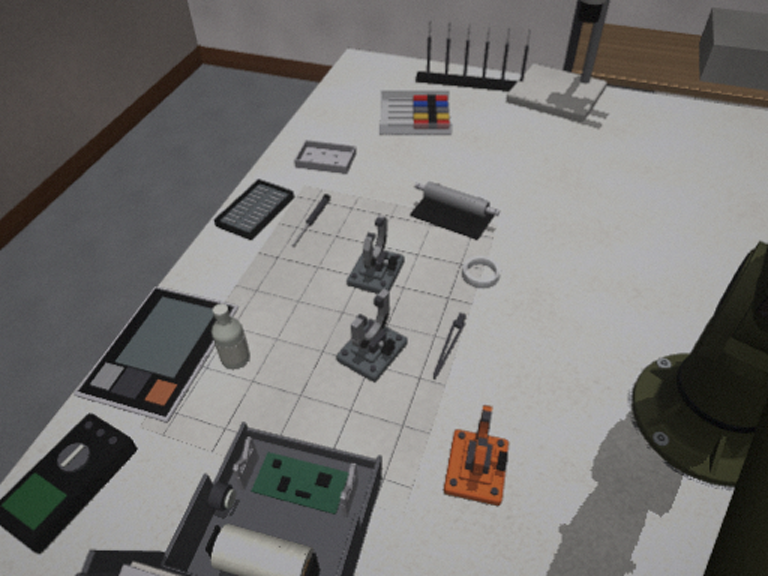

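Top view (1.5x scaled): the roller in its V-rest is at (588,326). Two grey gauges are at (357,300) and (463,265), with an orange lookalike at (262,435) that is excluded by colour. The printer is at left, with its saddles near (175,245) and (190,340). Next I'll enlarge both grey gauges to tell GO from NO-GO.

```bash
python3 - <<'E'
from h import *
t=load('top0')['frame'][...,::-1]; s=load('side0')['frame'][...,::-1]
def c(f,x,y,w,h,W,H): return cv2.resize(f[y:y+h,x:x+w],(W,H),interpolation=cv2.INTER_CUBIC)
a=np.hstack([c(s,215,130,65,75,390,450)[:,:],c(t,205,150,135,80,0 or 405,240) if 0 else c(t,212,155,60,75,360,450)])
cv2.imwrite('pics/g1.png',np.hstack([a[:, :390],]) if 0 else a)
b=np.hstack([c(s,215,185,65,75,390,450),c(t,280,155,60,75,360,450)])
cv2.imwrite('pics/g.png',cv2.resize(np.vstack([a,b]),None,fx=.66,fy=.66))
# printer top + side, roller top
cv2.imwrite('pics/p.png',np.hstack([c(t,100,145,65,105,371,600),c(t,360,170,55,90,366,600)]))
E
```

```text
(no output)
```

View pics/g.png

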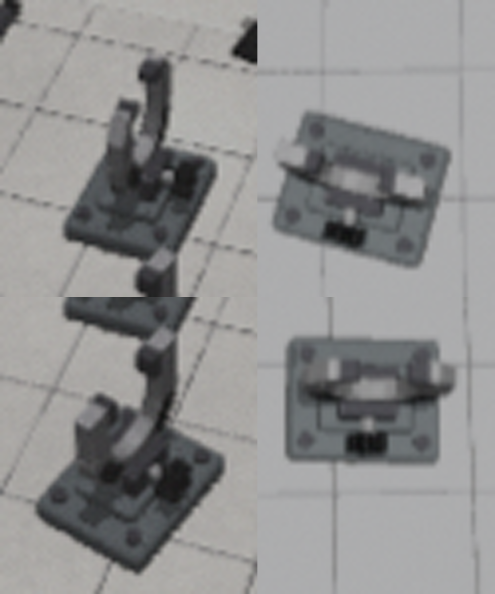

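View pics/p.png

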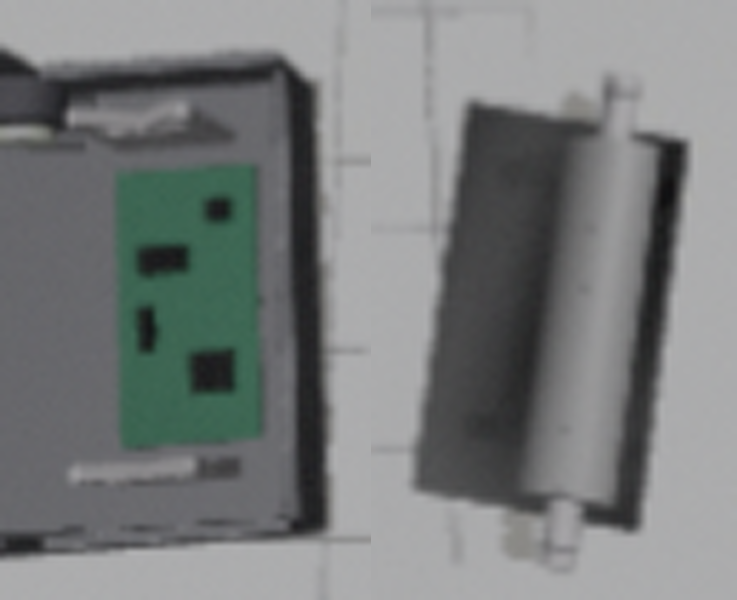

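The far or right-hand gauge, top (463,265), seems to have slanted tips and the left one, top (357,300), square tips. One larger view of the tips and saddles should settle it, along with first measurements of the roller and bases.

```bash
python3 - <<'E'
from h import *
T=load('top0');S=load('side0')
t=T['frame'][...,::-1]; s=S['frame'][...,::-1]
def c(f,x,y,w,h,W,H): return np.clip(cv2.resize(f[y:y+h,x:x+w],(W,H),interpolation=cv2.INTER_CUBIC).astype(float)*1.4,0,255).astype('uint8')
# crops: 10x
r1=np.hstack([c(t,212,180,52,30,520//2*1,150),c(t,284,158,52,30,260,150),c(s,234,140,30,30,0 or 150,150)])
out=np.zeros((600,800,3),np.uint8)
out[0:200,0:346]=c(t,212,180,52,30,346,200)
out[200:400,0:346]=c(t,284,158,52,30,346,200)
out[0:300,350:590]=c(s,228,190,32,40,240,300)   # near gauge
out[300:600,350:590]=c(s,236,142,32,40,240,300) # far gauge
out[400:600,0:346]=c(t,104,155,52,30,346,200)
out[0:260,595:799]=c(s,145,285,34,43,204,260)
out[260:520,595:799]=c(s,215,305,34,43,204,260)
cv2.imwrite('pics/d.png',out)
e=onz(T,[[397.7,181.3],[388.4,255.8]],.047); print('roller',e,e.mean(0),np.linalg.norm(e[0]-e[1]),np.degrees(np.arctan2(*(e[0]-e[1])[1::-1])))
hsv=cv2.cvtColor(t,cv2.COLOR_BGR2HSV)
for nm,b in(('L',(205,170,270,230)),('R',(278,155,335,205))):
    x0,y0,x1,y1=b; g=t[y0:y1,x0:x1].max(2); print(nm,np.percentile(g,[5,25,50,75]))
    m=(g<115).astype('uint8'); cs=cv2.findContours(m,0,2)[0]; k=max(cs,key=cv2.contourArea)+np.array([x0,y0])
    q=onz(T,k.reshape(-1,2),.01)[:,:2].astype('float32'); r=cv2.minAreaRect(q); print(r)
E
```

```text
roller [[ 0.56467023 -0.34716555  0.047     ]
 [ 0.38646619 -0.31383034  0.047     ]] [ 0.47556821 -0.33049795  0.047     ] 0.18129510824362247 -10.59541286430672
L [ 83. 117. 172. 173.]
((0.5210100412368774, 0.046817317605018616), (0.10172027349472046, 0.07909824699163437), 74.78300476074219)
R [ 66. 109. 162. 173.]
((0.5749372839927673, -0.13423892855644226), (0.10709618777036667, 0.08018117398023605), 88.90141296386719)
```

View pics/d.png

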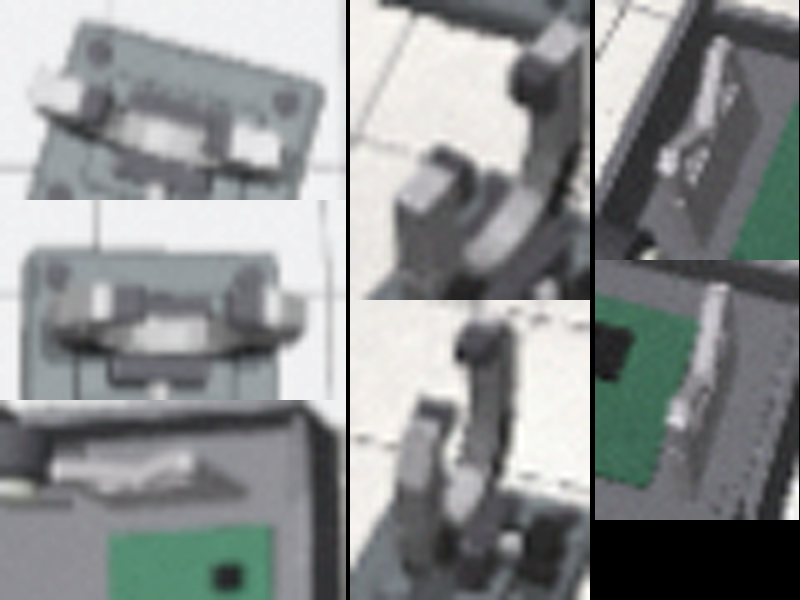

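The crops confirm it: the left gauge (tips at top-view raw (221,193) and (251,202)) has square tips and the wider gap, so it's GO. The right one (tips at raw (300,173) and (325,174)) has slanted outer corners and the narrower gap, so it's NO-GO. The saddle V mouths are at raw ~(123,165) and (123,227).

```bash
python3 - <<'E'
from h import *
np.set_printoptions(precision=4,suppress=True)
T=load('top0');S=load('side0')
ct=lambda ox,oy,x,y:(ox+x/6.654,oy+y/6.667)
cs=lambda ox,oy,x,y:(ox+(x-350)/7.5,oy+y/7.5)
go=onz(T,[ct(212,180,60,90),ct(212,180,257,146)],.114); ng=onz(T,[ct(284,158,105,101),ct(284,158,273,106)],.114)
gos=onz(S,[cs(228,190,428,188),cs(228,190,553,45)],.114); ngs=onz(S,[cs(236,142,435,108),cs(236,142,485,28)],.114)
for n,a in(('go',go),('go s',gos),('ng',ng),('ng s',ngs)):
    d=a[0]-a[1]; print(n,a[:,:2].ravel(),a.mean(0)[:2],np.linalg.norm(d),'yaw of y',np.degrees(np.arctan2(-d[0],d[1])))
sd=onz(T,[(123.1,165),(123.3,226.9)],.088); d=sd[0]-sd[1]; print('saddle',sd[:,:2].ravel(),sd.mean(0),np.linalg.norm(d),np.degrees(np.arctan2(d[1],d[0])))
# side: V mouth ends
c2=lambda ox,oy,y0,x,y:(ox+(x-595)/6,oy+(y-y0)/6.05)
a=onz(S,[c2(145,285,0,718,45),c2(145,285,0,665,160),c2(215,305,260,718,290),c2(215,305,260,680,415)],.088);print(a)
# roller check in side view: body silhouette
P=proj(S,[[.5647,-.3472,.047],[.3865,-.3138,.047],[.4756,-.3305,.047]]);print(P)
# printer outline axis from top edges (right front lip edge)
s=S['frame'][...,::-1]
def c(x,y,w,h,W,H): return cv2.resize(s[y:y+h,x:x+w],(W,H),interpolation=cv2.INTER_CUBIC)
f=lambda x,y,w,h,k: c(x,y,w,h,w*k,h*k)
out=np.zeros((580,800,3),np.uint8)
out[:580,:390]=c(145,280,39,58,390,580); out[:580,400:790]=c(212,300,39,58,390,580)
cv2.imwrite('pics/v.png',out)
E
```

```text
go [0.5296 0.0761 0.51   0.0095] [0.5198 0.0428] 0.06950719919862426 yaw of y -16.428785445676347
go s [0.5269 0.0817 0.51   0.0158] [0.5184 0.0488] 0.06798156426660017 yaw of y -14.410704010105253
ng [ 0.5746 -0.1025  0.5724 -0.1597] [ 0.5735 -0.1311] 0.057214091264343736 yaw of y -2.2902583427296976
ng s [ 0.5724 -0.1069  0.5696 -0.1512] [ 0.571 -0.129] 0.04431893788242445 yaw of y -3.6910994498365466
saddle [0.6026 0.3084 0.4582 0.3013] [0.5304 0.3049 0.088 ] 0.14456484262503685 2.8029674525490225
[[0.6044 0.2947 0.088 ]
 [0.6018 0.3369 0.088 ]
 [0.4586 0.2856 0.088 ]
 [0.4552 0.3281 0.088 ]]
[[276.7397 122.3093]
 [332.7598 140.7637]
 [304.0272 131.295 ]]
```

View pics/v.png

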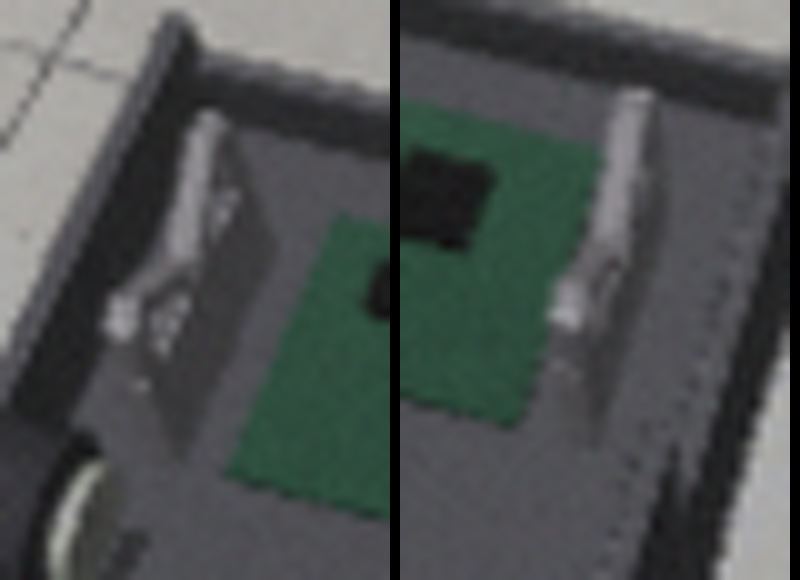

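Request:
jog_arm(
  commands=[
    [1,0.027,-0.056,0.006,0,0,0],
    [1,0.054,-0.112,0.012,0,0,0],
    [1,0.08,-0.168,0.018,0,0,0],
    [1,0.107,-0.224,0.024,0,0,0],
    [1,0.134,-0.28,0.03,0,0,0],
  ],
)

```text
time: 0.52
position: [0.268, 0.4766, 0.2371]
tool_rot: [-0.491, -3.103, 0.001]
ft_force: [-0.2, 0.4, -0.5]
grip_width: 1.001
grip_force: 0.0
```

Request:
jog_arm(
  commands=[
    [1,0.027,-0.056,0.006,0,0,0],
    [1,0.054,-0.112,0.012,0,0,0],
    [1,0.08,-0.168,0.018,0,0,0],
    [1,0.107,-0.224,0.024,0,0,0],
    [1,0.134,-0.28,0.03,0,0,0],
  ],
)

```text
time: 0.93
position: [0.3349, 0.3366, 0.2524]
tool_rot: [-0.491, -3.103, 0.001]
ft_force: [0.3, 0.5, -0.2]
grip_width: 1.004
grip_force: 0.0
```

Request:
jog_arm(
  commands=[
    [1,0.027,-0.056,0.006,0,0,0],
    [1,0.054,-0.112,0.012,0,0,0],
    [1,0.08,-0.168,0.018,0,0,0],
    [1,0.107,-0.224,0.024,0,0,0],
    [1,0.134,-0.28,0.03,0,0,0],
  ],
)

```text
time: 1.35
position: [0.4018, 0.1966, 0.2675]
tool_rot: [-0.491, -3.103, -0.0]
ft_force: [0.0, -0.0, 0.0]
grip_width: 0.997
grip_force: 0.0
```

Request:
jog_arm(
  commands=[
    [1,0.01,-0.07,-0.01,0,0,0.05],
    [1,0.02,-0.14,-0.02,0,0,0.1],
    [1,0.03,-0.21,-0.03,0,0,0.15],
    [1,0.04,-0.28,-0.04,0,0,0.2],
    [1,0.05,-0.35,-0.05,0,0,0.247],
  ],
)

```text
time: 1.77
position: [0.4263, 0.0215, 0.2421]
tool_rot: [-0.287, -3.128, -0.001]
ft_force: [0.6, 0.4, -0.4]
grip_width: 1.001
grip_force: 0.0
```

Request:
jog_arm(
  commands=[
    [1,0.01,-0.07,-0.01,0,0,0],
    [1,0.02,-0.14,-0.02,0,0,0],
    [1,0.03,-0.21,-0.03,0,0,0],
    [1,0.04,-0.28,-0.04,0,0,0],
    [1,0.05,-0.35,-0.05,0,0,0],
  ],
)

```text
time: 2.18
position: [0.4513, -0.1534, 0.2173]
tool_rot: [0.289, 3.128, 0.001]
ft_force: [1.1, -0.1, 0.2]
grip_width: 1.001
grip_force: 0.0
```

Request:
jog_arm(
  commands=[
    [1,0.01,-0.07,-0.01,0,0,0],
    [1,0.02,-0.14,-0.02,0,0,0],
    [1,0.03,-0.21,-0.03,0,0,0],
    [1,0.04,-0.28,-0.04,0,0,0],
    [1,0.05,-0.35,-0.05,0,0,0],
  ],
)

```text
time: 2.6
position: [0.4769, -0.3279, 0.1921]
tool_rot: [0.287, 3.128, 0.0]
ft_force: [0.9, 0.3, 0.9]
grip_width: 1.001
grip_force: 0.0
```

```bash
python3 - <<'E'
from h import *
from bench import ctrl
from scipy.spatial.transform import Rotation as R
np.set_printoptions(precision=4,suppress=True)
s=ctrl.get_state(); print(s['time'],s['position'],s['ft_force'],R.from_rotvec(s['tool_rot']).as_matrix())
S=load('side0'); T=load('top0')
print(onz(S,[(163.2,305.5),(232.5,326.5)],.0695)); print(onz(S,[(166,291.5),(157,312.5),(235.2,309.5),(228.8,331)],.088))
# roller from side: bright body rows; print axis from silhouette
t=T['frame'].max(2)
for y in (186,195,205,215,225,235,245,254): 
    print(y,t[y,380:412])
E
```

```text
2.6 [ 0.4769 -0.3279  0.1921] [0.8674 0.2778 0.8974] [[-0.9833  0.1822  0.0001]
 [ 0.1822  0.9833  0.0003]
 [-0.0001  0.0003 -1.    ]]
[[0.6032 0.3141 0.0695]
 [0.4562 0.311  0.0695]]
[[0.6044 0.2925 0.088 ]
 [0.6002 0.3386 0.088 ]
 [0.4595 0.2849 0.088 ]
 [0.4556 0.329  0.088 ]]
186 [100 117 126 139 150 152 157 160 149 138 135 137 138 141 137 124 147 164
 165 160 170 171 173 172 173 174 173 173 172 173 172 173]
195 [ 60  61  60  62  60  59  56  57  61  73  86 100 111 119 129 138 147 154
 154 147 139 130 110  53  34  34  55 116 169 173 173 173]
205 [ 66  67  64  61  57  53  52  60  80  93 106 115 123 132 141 150 153 150
 142 136 123 100  47  34  40  83 146 170 172 173 172 174]
215 [ 65  59  51  47  47  50  67  86 101 110 122 131 139 146 152 151 147 138
 132 114  75  41  35  52 109 167 172 172 173 172 173 172]
225 [ 52  46  41  42  52  77  93 108 119 128 135 142 148 151 149 143 138 128
 108  61  47  48  65 119 168 171 172 173 172 172 173 172]
235 [ 52  53  55  70  93 107 118 126 132 139 146 150 151 148 143 137 126 106
  64  56  57  90 145 170 173 171 172 172 171 173 173 172]
245 [ 82  72  67  65  65  68  92 130 149 153 136 112  91  91  97 101  81  54
  52  55 103 164 172 172 173 173 173 173 172 173 173 172]
254 [171 168 168 168 161 149 146 157 160 157 155 170 173 173 173 172 171 172
 173 173 173 173 173 173 173 172 173 173 172 173 173 172]
```

Request:
jog_arm(
  commands=[
    [1,-0.002,-0.004,-0.05,0,0,0],
    [1,-0.002,-0.004,-0.11,0,0,0],
    [1,-0.002,-0.004,-0.17,0,0,0],
    [1,-0.002,-0.004,-0.22,0,0,0],
    [1,-0.002,-0.004,-0.26,0,0,0],
  ],
)

```text
time: 3.02
position: [0.4744, -0.328, 0.0598]
tool_rot: [-0.29, -3.125, -0.002]
ft_force: [0.7, 0.3, 0.1]
grip_width: 0.998
grip_force: 0.0
```

Request:
jog_arm(
  commands=[
    [1,0,0,-0.025,0,0,0],
    [1,0,0,-0.045,0,0,0],
    [1,0,0,-0.06,0,0,0],
    [1,0,0,-0.068,0,0,0],
    [1,0,0,-0.068,0,0,0],
  ],
)

```text
time: 3.43
position: [0.4757, -0.3287, 0.0285]
tool_rot: [-0.289, -3.128, -0.0]
ft_force: [-0.6, 0.5, -0.3]
grip_width: 1.005
grip_force: 0.0
```

Request:
jog_arm(
  commands=[
    [0,0,0,0,0,0,0],
    [0,0,0,0,0,0,0],
    [0,0,0,0,0,0,0],
    [0,0,0,0,0,0,0],
    [0,0,0,0,0,0,0],
  ],
  grip_force=40,
)

```text
time: 3.85
position: [0.476, -0.3288, 0.029]
tool_rot: [0.289, 3.127, -0.0]
ft_force: [0.4, -0.8, 0.1]
grip_width: 0.706
grip_force: 0.0
```

Request:
jog_arm(
  commands=[
    [0,0,0,0,0,0,0],
    [0,0,0,0,0,0,0],
    [0,0,0,0,0,0,0],
    [0,0,0,0,0,0,0],
    [0,0,0,0,0,0,0],
  ],
)

```text
time: 4.27
position: [0.4756, -0.3287, 0.0285]
tool_rot: [-0.289, -3.128, -0.0]
ft_force: [0.0, 0.1, 0.1]
grip_width: 0.359
grip_force: 40.0
```

Request:
jog_arm(
  commands=[
    [0,0,0,0.02,0,0,0],
    [0,0,0,0.07,0,0,0],
    [0,0,0,0.14,0,0,0],
    [0,0,0,0.21,0,0,0],
    [0,0,0,0.265,0,0,0],
  ],
)

```text
time: 4.68
position: [0.4753, -0.3293, 0.1636]
tool_rot: [0.291, 3.127, -0.001]
ft_force: [1.2, -0.3, -3.5]
grip_width: 0.36
grip_force: 40.0
```

Request:
jog_arm(
  commands=[
    [0,0.008,0.033,0,0,0,0],
    [0,0.02,0.085,0,0,0,0],
    [0,0.034,0.14,0,0,0,0],
    [0,0.047,0.195,0,0,0,0],
    [0,0.06,0.25,0,0,0,0],
  ],
)

```text
time: 5.1
position: [0.5051, -0.2026, 0.1611]
tool_rot: [-0.291, -3.127, -0.001]
ft_force: [1.1, -1.1, -3.0]
grip_width: 0.357
grip_force: 39.9
```

Request:
jog_arm(
  commands=[
    [0,0.014,0.057,0,0,0,-0.03],
    [0,0.028,0.115,0,0,0,-0.06],
    [0,0.041,0.172,0,0,0,-0.1],
    [0,0.055,0.23,0,0,0,-0.13],
    [0,0.067,0.28,0,0,0,-0.16],
  ],
)

```text
time: 5.52
position: [0.5389, -0.0615, 0.1611]
tool_rot: [-0.42, -3.113, -0.002]
ft_force: [0.7, -0.2, -3.6]
grip_width: 0.357
grip_force: 39.9
```

Request:
jog_arm(
  commands=[
    [0,0.012,0.05,0,0,0,0],
    [0,0.024,0.1,0,0,0,0],
    [0,0.036,0.15,-0.01,0,0,0],
    [0,0.043,0.18,-0.025,0,0,0],
    [0,0.047,0.195,-0.04,0,0,0],
  ],
)

```text
time: 5.93
position: [0.5626, 0.0367, 0.1404]
tool_rot: [-0.414, -3.114, -0.001]
ft_force: [-0.2, 0.3, -4.9]
grip_width: 0.354
grip_force: 39.9
```

```bash
python3 - <<'E'
from h import *
from bench import ctrl
np.set_printoptions(precision=4,suppress=True)
s=ctrl.get_state(); print(s['time'],s['position'],s['tool_rot'],s['ft_force'],s['torque'],s['grip_width'])
T=grab('top','top1');S=grab('side','side1')
def c(im,x,y,w,h,k): return np.clip(cv2.resize(im['frame'][y:y+h,x:x+w,::-1],None,fx=k,fy=k,interpolation=cv2.INTER_CUBIC)*1.3,0,255).astype('uint8')
a=c(T,200,130,75,100,5.5); b=c(S,220,160,70,100,5.5)
cv2.imwrite('pics/h1.png',np.hstack([a,b])); print(a.shape,b.shape)
E
```

```text
5.9333 [0.5626 0.0367 0.1404] [-0.4144 -3.1136 -0.001 ] [-0.2349  0.2645 -4.8919] [0.0291 0.0864 0.0281] 0.3540397751932303
(550, 412, 3) (550, 385, 3)
```

View pics/h1.png

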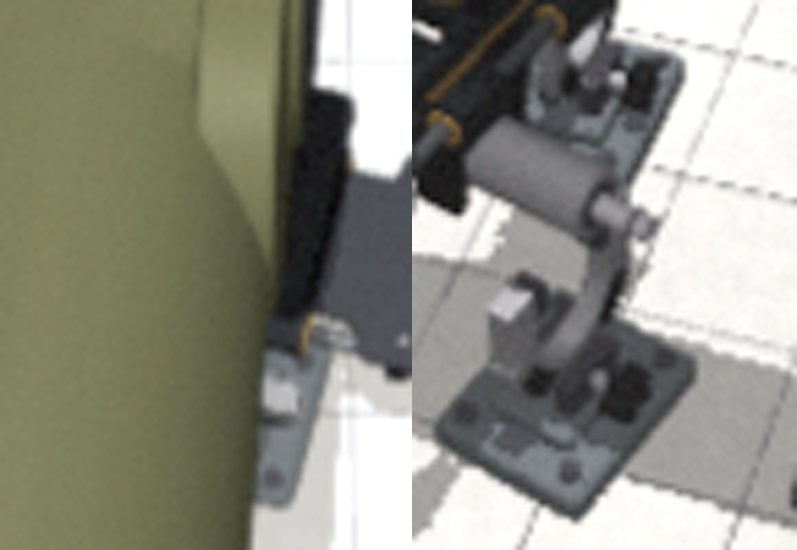

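The side view shows the roller held over the GO gap, with its free journal end at raw (264,201), the near jaw tip at (238,215) and the far tip hidden behind the roller. The arm blocks the top view. I'll take brightness profiles across the tips in the first pictures to fix the gap centres, and measure the roller axis in the side view.

```bash
python3 - <<'E'
from h import *
from bench import ctrl
np.set_printoptions(precision=4,suppress=True,linewidth=200)
def prof(im,c,yaw,s,off=0,z=.114):
    a=np.radians(yaw); x=np.array([np.cos(a),np.sin(a)]); y=np.array([-x[1],x[0]])
    P=np.c_[c+s[:,None]*y+off*x,np.full(len(s),z)]; q=proj(im,P).astype('float32')
    return cv2.remap(im['frame'].max(2).astype('float32'),q[None,:,0],q[None,:,1],1)[0]
s=np.arange(-60,61,3)/1e3; print((s*1e3).astype(int))
for n,c,yaw in(('go',(.519,.0455),-15.3),('ng',(.5725,-.1305),-2)):
    for v in('top0','side0'):
        for off in(-.003,.003): print(n,v,off,prof(load(v),np.array(c),yaw,s,off).astype(int))
S=load('side1'); st=ctrl.get_state()
z=st['position'][2]+.019
print('roller end',onz(S,[(264.2,200.9),(253.8,197.8)],z), st['position'])
c=st['position'][:2]; print('expected proj of tcp axis ends',proj(S,[[*(c-.09*np.array([.9646,-.2639])),z],[*(c-.065*np.array([.9646,-.2639])),z],[*c,z]]))
# perpendicular profile over roller body at 50 mm toward robot end from centre
for d in(-.03,-.045,-.058):
    a=np.radians(-15.3);x=np.array([np.cos(a),np.sin(a)])
    print(d,prof(S,c+d*x,-15.3,np.arange(-30,31,2)/1e3,0,z).astype(int))
E
```

```text
[-60 -57 -54 -51 -48 -45 -42 -39 -36 -33 -30 -27 -24 -21 -18 -15 -12  -9  -6  -3   0   3   6   9  12  15  18  21  24  27  30  33  36  39  42  45  48  51  54  57  60]
go top0 -0.003 [172 165 130  96  85 104 139 151 149 144 147 107  80  77 101 133 143 145 152 157 156 138 135 121  94  74  59  72  81 116 141 137 135 147 158 170 173 173 173 173 173]
go top0 0.003 [166 168 146 101 101 103 160 166 164 163 161 132  88  80  84  98  98  99 103 107 104 101  98  94  86  69  65  80  91 139 162 162 160 159 160 169 173 173 173 173 173]
go side0 -0.003 [154 138 116 111  89  73  95 121 136 131 131 116  80  59  58  48  38  38  84 162 170 171 172 169 169 167 160  99  65  75 109 127 130 122 123 104  71  62  73 115 154]
go side0 0.003 [ 66  70  74  79  83  79 108 128 130 133 133 120  81  62  62  59  81 130 160 173 170 172 171 169 168 168 158 102  62  78 123 136 134 134 138 112  98 146 164 167 168]
ng top0 -0.003 [173 173 173 171 153 170 167 131 107 108 127 132  90  72  70  67  75  85  87 113 115 113 111 110 116  98  77  75  76 105 138 127 108 105 109 102  96 108 103 122 168]
ng top0 0.003 [172 172 172 16
[... 389 characters left out ...]
145 136 109  81  66  66  62  53  44  98 148 171 171 171 173 172 129  86  65  76 106 117 113 112 113 116 126 131 144 159 163]
roller end [[0.4732 0.0609 0.1582]
 [0.4974 0.0594 0.1582]] [0.5612 0.0346 0.1392]
expected proj of tcp axis ends [[264.0459 199.9186]
 [254.4533 195.2089]
 [230.4722 183.4346]]
-0.03 [ 72  73  69  65  58  55  49  56  66  77  87  90  95  99 101 101 101 100  96  92  91  88  88  83  79  73  71 118 159 166 175]
-0.045 [ 78  78  76  65  64  70  89  93  83  80  85  89  95  98  99 101 102 100  97  95  94  93  89  84  80  75  71  86 111 122 125]
-0.058 [102 103 105 105 100  89  72  66  70  69  73  74  73  72  77  80  87  90  90  92  93  91  88  86  82  76  75  92 112 123 127]
```

Request:
jog_arm(
  commands=[
    [0,0,0,-0.02,0,0,0],
    [0,0,0,-0.04,0,0,0],
    [0,0,0,-0.06,0,0,0],
    [0,0,0,-0.07,0,0,0],
    [0,0,0,-0.078,0,0,0],
  ],
)

```text
time: 6.45
position: [0.5619, 0.0327, 0.1008]
tool_rot: [-0.422, -3.112, 0.001]
ft_force: [0.1, 0.7, -3.8]
grip_width: 0.356
grip_force: 39.9
```

Request:
jog_arm(
  commands=[
    [0,0,0,-0.003,0,0,0],
    [0,0,0,-0.006,0,0,0],
    [0,0,0,-0.009,0,0,0],
    [0,0,0,-0.012,0,0,0],
    [0,0,0,-0.012,0,0,0],
  ],
)

```text
time: 6.87
position: [0.5627, 0.0339, 0.0961]
tool_rot: [0.42, 3.113, 0.0]
ft_force: [0.1, -0.8, -3.7]
grip_width: 0.356
grip_force: 39.9
```

Request:
jog_arm(
  commands=[
    [0,0,0,-0.005,0,0,0],
    [0,0,0,-0.01,0,0,0],
    [0,0,0,-0.015,0,0,0],
    [0,0,0,-0.02,0,0,0],
    [0,0,0,-0.02,0,0,0],
  ],
)

```text
time: 7.28
position: [0.5622, 0.0338, 0.0854]
tool_rot: [-0.42, -3.112, 0.001]
ft_force: [-0.9, -0.1, -4.1]
grip_width: 0.355
grip_force: 39.9
```

Request:
jog_arm(
  commands=[
    [0,0,0,-0.01,0,0,0],
    [0,0,0,-0.02,0,0,0],
    [0,0,0,-0.03,0,0,0],
    [0,0,0,-0.04,0,0,0],
    [0,0,0,-0.046,0,0,0],
  ],
)

```text
time: 7.7
position: [0.5622, 0.0338, 0.0621]
tool_rot: [-0.42, -3.112, 0.001]
ft_force: [-0.4, -1.0, -3.6]
grip_width: 0.354
grip_force: 39.9
```

Request:
jog_arm(
  commands=[
    [0,0,0,0,0,0,0],
    [0,0,0,0,0,0,0],
    [0,0,0,0,0,0,0],
    [0,0,0,0,0,0,0],
    [0,0,0,0,0,0,0],
  ],
)

```text
time: 8.12
position: [0.5629, 0.0338, 0.0634]
tool_rot: [0.42, 3.113, 0.0]
ft_force: [0.0, -0.4, -3.8]
grip_width: 0.356
grip_force: 39.9
```

```bash
python3 - <<'E'
from h import *
from bench import ctrl
s=ctrl.get_state(); print(s['position'],s['ft_force'],s['torque'])
S=grab('side','side2'); save(S,'pics/in.png',(215,155,295,245),6)
E
```

```text
[0.56291144 0.03380706 0.06335704] [ 0.02024447 -0.38785766 -3.77823304] [ 0.01985761 -0.02607799  0.01447822]
```

View pics/in.png

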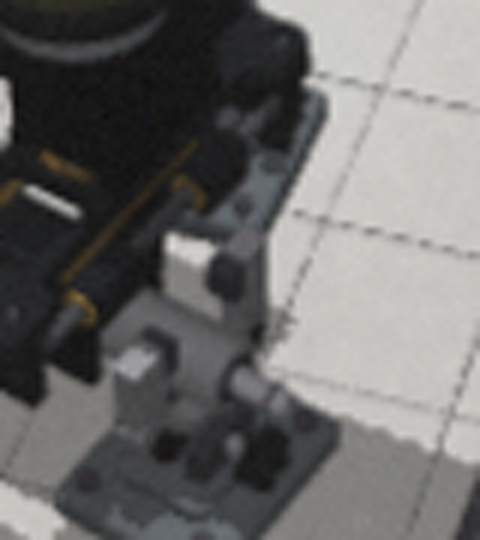

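The roller sits between the GO jaws below the tips, with the journal showing at (260,390) in the crop. GO passes freely. Next I lift it out and go to the NO-GO gauge.

Request:
jog_arm(
  commands=[
    [0,0,0,0.03,0,0,0],
    [0,0,0,0.075,0,0,0],
    [0,0,0,0.12,0,0,0],
    [0,0,0,0.165,0,0,0],
    [0,0,0,0.204,0,0,0],
  ],
)

```text
time: 8.58
position: [0.5629, 0.0336, 0.1667]
tool_rot: [0.421, 3.112, 0.001]
ft_force: [-0.4, 0.6, -3.9]
grip_width: 0.353
grip_force: 39.9
```

Request:
jog_arm(
  commands=[
    [0,0.01,-0.03,0,0,0,0.08],
    [0,0.03,-0.1,0,0,0,0.17],
    [0,0.055,-0.17,0,0,0,0.26],
    [0,0.08,-0.24,0,0,0,0.35],
    [0,0.108,-0.331,0,0,0,0.443],
  ],
)

```text
time: 9.0
position: [0.6157, -0.1257, 0.1652]
tool_rot: [0.049, 3.141, 0.002]
ft_force: [1.6, 0.7, -2.7]
grip_width: 0.356
grip_force: 40.0
```

Request:
jog_arm(
  commands=[
    [0,0,0,0,0,0,0],
    [0,0,0,-0.02,0,0,0],
    [0,0,0,-0.04,0,0,0],
    [0,0,0,-0.055,0,0,0],
    [0,0,0,-0.055,0,0,0],
  ],
)

```text
time: 9.42
position: [0.6134, -0.1232, 0.1346]
tool_rot: [-0.052, -3.137, -0.003]
ft_force: [0.1, 0.3, -4.3]
grip_width: 0.356
grip_force: 39.9
```

```bash
python3 - <<'E'
from h import *
from bench import ctrl
np.set_printoptions(precision=4,suppress=True)
s=ctrl.get_state(); print(s['time'],s['position'],s['tool_rot'],s['ft_force'],s['torque'])
S=grab('side','side3'); save(S,'pics/ng.png',(220,110,300,190),7)
z=s['position'][2]+.019; c=s['position'][:2]; x=np.array([.9994,-.035])
print(proj(S,[[*(c-.09*x),z],[*(c-.065*x),z],[.5725,-.130,.114]])) 
E
```

```text
9.4167 [ 0.6134 -0.1232  0.1346] [-0.0523 -3.1365 -0.0025] [ 0.107   0.2703 -4.334 ] [0.0362 0.0416 0.0344]
[[267.3487 145.1929]
 [257.863  142.9581]
 [250.2776 150.6435]]
```

View pics/ng.png

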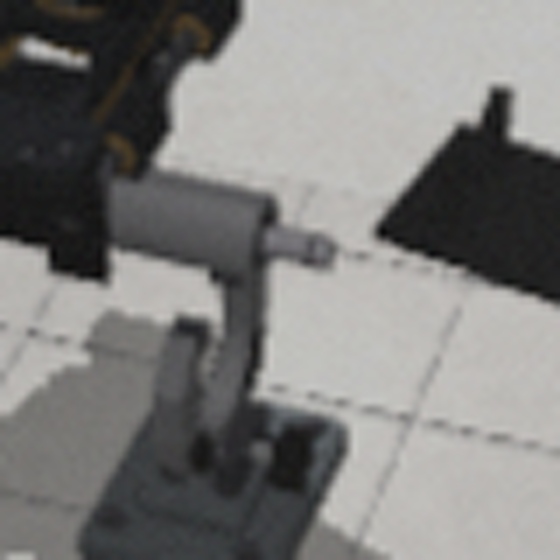

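Request:
jog_arm(
  commands=[
    [0,0.006,-0.016,0,0,0,0],
    [0,0.006,-0.016,0,0,0,0],
    [0,0.006,-0.016,-0.015,0,0,0],
    [0,0.006,-0.016,-0.03,0,0,0],
    [0,0.006,-0.016,-0.03,0,0,0],
  ],
)

```text
time: 9.88
position: [0.6168, -0.1334, 0.1206]
tool_rot: [-0.057, -3.138, -0.001]
ft_force: [-0.6, 0.1, -3.2]
grip_width: 0.357
grip_force: 39.9
```

```bash
python3 - <<'E'
from bench import ctrl
from h import *
s=ctrl.get_state(); print(s['position'],s['tool_rot'],s['ft_force'],s['torque'])
S=grab('side','side4'); s=ctrl.get_state(); print(s['position'],s['ft_force'],s['torque'])
E
```

```text
[ 0.61677922 -0.13341367  0.12061911] [-5.67212073e-02 -3.13823821e+00 -1.10896004e-03] [-0.57407832  0.05852444 -3.1718327 ] [ 0.0421115   0.04903151 -0.05106175]
[ 0.61699687 -0.13350403  0.12124513] [-0.37622133 -0.39265995 -3.50452671] [ 0.03146322 -0.00666085 -0.01714974]
```

Request:
jog_arm(
  commands=[
    [0,0,0.003,-0.008,0,0,0],
    [0,0,0.003,-0.016,0,0,0],
    [0,0,0.003,-0.024,0,0,0],
    [0,0,0.003,-0.03,0,0,0],
    [0,0,0.003,-0.03,0,0,0],
  ],
)

```text
time: 10.35
position: [0.6174, -0.1324, 0.1066]
tool_rot: [-0.057, -3.14, -0.0]
ft_force: [-0.1, -0.0, -3.9]
grip_width: 0.361
grip_force: 39.9
```

Request:
jog_arm(
  commands=[
    [0,0,0,-0.002,0,0,0],
    [0,0,0,-0.004,0,0,0],
    [0,0,0,-0.004,0,0,0],
    [0,0,0,-0.004,0,0,0],
    [0,0,0,-0.004,0,0,0],
  ],
)

```text
time: 10.77
position: [0.618, -0.1326, 0.1058]
tool_rot: [0.057, 3.141, 0.0]
ft_force: [0.7, -0.0, -4.8]
grip_width: 0.356
grip_force: 39.9
```

Request:
jog_arm(
  commands=[
    [0,0,0,-0.002,0,0,0],
    [0,0,0,-0.004,0,0,0],
    [0,0,0,-0.004,0,0,0],
    [0,0,0,-0.004,0,0,0],
    [0,0,0,-0.004,0,0,0],
  ],
)

```text
time: 11.18
position: [0.618, -0.1323, 0.1036]
tool_rot: [0.057, 3.141, 0.001]
ft_force: [0.1, 1.2, -1.9]
grip_width: 0.353
grip_force: 40.0
```

Request:
jog_arm(
  commands=[
    [0,0,0,-0.001,0,0,0],
    [0,0,0,-0.002,0,0,0],
    [0,0,0,-0.002,0,0,0],
    [0,0,0,-0.002,0,0,0],
    [0,0,0,-0.002,0,0,0],
  ],
)

```text
time: 11.6
position: [0.6182, -0.1324, 0.1029]
tool_rot: [0.057, 3.141, 0.001]
ft_force: [-0.6, 1.2, 0.3]
grip_width: 0.359
grip_force: 40.0
```

Request:
jog_arm(
  commands=[
    [0,0,0.001,0,0,0,0],
    [0,0,0.001,-0.001,0,0,0],
    [0,0,0.001,-0.001,0,0,0],
    [0,0,0.001,-0.001,0,0,0],
    [0,0,0.001,-0.001,0,0,0],
  ],
)

```text
time: 12.02
position: [0.6181, -0.1318, 0.1021]
tool_rot: [0.057, 3.141, 0.001]
ft_force: [1.4, 1.5, 0.0]
grip_width: 0.355
grip_force: 40.0
```

```bash
python3 - <<'E'
from bench import ctrl
s=ctrl.get_state(); print(s['position'],s['tool_rot'],s['ft_force'],s['torque'])
E
```

```text
[ 0.61806266 -0.13179769  0.10208327] [5.66960971e-02 3.14087041e+00 5.34380167e-04] [1.40176028 1.54751318 0.04194852] [ 0.47727119 -0.00452958 -0.086766  ]
```

Request:
jog_arm(
  commands=[
    [0,0,0.001,0,0,0,0],
    [0,0,0.002,0,0,0,0],
    [0,0,0.002,0,0,0,0],
    [0,0,0.002,0,0,0,0],
    [0,0,0.002,0,0,0,0],
  ],
)

```text
time: 12.43
position: [0.6178, -0.1314, 0.102]
tool_rot: [-0.057, -3.141, 0.001]
ft_force: [0.3, -0.3, -2.6]
grip_width: 0.356
grip_force: 40.0
```

```bash
python3 - <<'E'
from bench import ctrl
s=ctrl.get_state(); print(s['position'],s['tool_rot'],s['ft_force'],s['torque'])
E
```

```text
[ 0.61783126 -0.13142232  0.10198571] [-5.73742015e-02 -3.14104761e+00  6.03425363e-04] [ 0.28582192 -0.25742869 -2.61762973] [ 0.0271682  -0.09741946  0.00751257]
```

Request:
jog_arm(
  commands=[
    [0,0,0,-0.001,0,0,0],
    [0,0,0,-0.002,0,0,0],
    [0,0,0,-0.002,0,0,0],
    [0,0,0,-0.002,0,0,0],
    [0,0,0,-0.002,0,0,0],
  ],
)

```text
time: 12.85
position: [0.6179, -0.1314, 0.1013]
tool_rot: [0.057, 3.141, -0.0]
ft_force: [-1.0, -0.4, -0.2]
grip_width: 0.361
grip_force: 40.0
```

```bash
python3 - <<'E'
from bench import ctrl
s=ctrl.get_state(); print(s['position'],s['tool_rot'],s['ft_force'],s['torque'])
E
```

```text
[ 0.61794717 -0.13137395  0.10130601] [ 5.71798222e-02  3.14085123e+00 -4.00748270e-04] [-1.01464946 -0.44839931 -0.16156067] [-0.07048774  0.14853869  0.01511053]
```

Request:
jog_arm(
  commands=[
    [0,0,0,-0.001,0,0,0],
    [0,0,0,-0.001,0,0,0],
    [0,0,0,-0.001,0,0,0],
    [0,0,0,-0.001,0,0,0],
    [0,0,0,-0.001,0,0,0],
  ],
)

```text
time: 13.27
position: [0.618, -0.1314, 0.1008]
tool_rot: [0.057, 3.141, -0.0]
ft_force: [-0.0, -0.0, 2.8]
grip_width: 0.362
grip_force: 40.0
```

Request:
jog_arm(
  commands=[
    [0,0,0,0,0,0,0],
    [0,0,0,0,0,0,0],
    [0,0,0,0,0,0,0],
    [0,0,0,0,0,0,0],
    [0,0,0,0,0,0,0],
  ],
)

```text
time: 13.68
position: [0.618, -0.1313, 0.1007]
tool_rot: [0.057, 3.141, -0.0]
ft_force: [0.8, -1.8, 2.7]
grip_width: 0.354
grip_force: 40.0
```

```bash
python3 - <<'E'
from bench import ctrl
s=ctrl.get_state(); print(s['position'],s['tool_rot'],s['ft_force'],s['torque'])
E
```

```text
[ 0.61804231 -0.13129953  0.10071543] [ 5.70482084e-02  3.14069312e+00 -4.09235868e-04] [ 0.76181773 -1.81901553  2.70798885] [-0.22734229  0.17553793  0.03272063]
```

Request:
jog_arm(
  commands=[
    [0,0,-0.0006,0,0,0,0],
    [0,0,-0.0006,0,0,0,0],
    [0,0,-0.0006,0,0,0,0],
    [0,0,-0.0006,0,0,0,0],
    [0,0,-0.0006,0,0,0,0],
  ],
)

```text
time: 14.1
position: [0.6181, -0.1313, 0.1007]
tool_rot: [0.057, 3.141, 0.0]
ft_force: [0.1, -1.4, 3.7]
grip_width: 0.359
grip_force: 40.0
```

Request:
jog_arm(
  commands=[
    [0,0,0,0,0,0,0],
    [0,0,0,0,0,0,0],
    [0,0,0,0,0,0,0],
    [0,0,0,0,0,0,0],
    [0,0,0,0,0,0,0],
  ],
)

```text
time: 14.52
position: [0.6181, -0.1313, 0.1007]
tool_rot: [0.057, 3.141, 0.0]
ft_force: [0.9, -1.0, 3.3]
grip_width: 0.354
grip_force: 40.0
```

Request:
jog_arm(
  commands=[
    [0,0,0,0,0,0,0],
    [0,0,0,0,0,0,0],
    [0,0,0,0,0,0,0],
    [0,0,0,0,0,0,0],
    [0,0,0,0,0,0,0],
  ],
)

```text
time: 14.93
position: [0.618, -0.1313, 0.1006]
tool_rot: [0.057, 3.141, 0.0]
ft_force: [1.4, -0.5, 3.3]
grip_width: 0.358
grip_force: 40.0
```

```bash
python3 - <<'E'
from bench import ctrl
from h import *
s=ctrl.get_state(); print(s['position'],s['tool_rot'],s['ft_force'],s['torque'])
S=grab('side','side5')
z=s['position'][2]+.019; c=s['position'][:2]; x=np.array([.9994,-.035])
print(proj(S,[[*(c-.09*x),z]]))
E
```

```text
[ 0.61803111 -0.13128277  0.10063816] [5.68735634e-02 3.14079924e+00 2.37305762e-04] [ 1.42614963 -0.54758631  3.25361855] [-0.13780599  0.03226522 -0.00981916]
[[266.46681154 152.99423761]]
```

NO-GO stopped the roller. It bore on both tips at about 7 N for over a second: the axis stayed 6 mm above the gap, and a small sideways command didn't move it. Next I lift it and carry it over the printer saddle.

Request:
jog_arm(
  commands=[
    [0,0,0,0.01,0,0,0],
    [0,0,0,0.04,0,0,0],
    [0,0,0,0.08,0,0,0],
    [0,0,0,0.12,0,0,0],
    [0,0,0,0.14,0,0,0],
  ],
)

```text
time: 15.4
position: [0.6177, -0.1311, 0.1716]
tool_rot: [-0.057, -3.141, -0.001]
ft_force: [0.8, -0.0, -3.8]
grip_width: 0.361
grip_force: 40.0
```

Request:
jog_arm(
  commands=[
    [0,-0.008,0.04,0,0,0,0.03],
    [0,-0.019,0.095,0,0,0,0.06],
    [0,-0.032,0.16,0,0,0,0.1],
    [0,-0.045,0.225,0,0,0,0.14],
    [0,-0.059,0.292,0,0,0,0.17],
  ],
)

```text
time: 15.82
position: [0.5867, 0.0159, 0.1693]
tool_rot: [0.083, -3.138, -0.0]
ft_force: [0.0, 1.0, -3.4]
grip_width: 0.358
grip_force: 40.0
```

Request:
jog_arm(
  commands=[
    [0,-0.012,0.06,0,0,0,0],
    [0,-0.024,0.12,0,0,0,0],
    [0,-0.036,0.18,0,0,0,0],
    [0,-0.048,0.24,0,0,0,0],
    [0,-0.06,0.3,0,0,0,0],
  ],
)

```text
time: 16.23
position: [0.5566, 0.166, 0.1694]
tool_rot: [0.083, -3.138, 0.001]
ft_force: [-0.7, 1.0, -3.9]
grip_width: 0.353
grip_force: 40.0
```

Request:
jog_arm(
  commands=[
    [0,-0.014,0.07,0,0,0,0],
    [0,-0.028,0.14,0,0,0,0],
    [0,-0.042,0.21,0,0,0,0],
    [0,-0.052,0.26,0,0,0,0],
    [0,-0.057,0.283,0,0,0,0],
  ],
)

```text
time: 16.65
position: [0.5265, 0.3116, 0.1688]
tool_rot: [0.093, -3.137, -0.001]
ft_force: [-0.6, 0.9, -3.6]
grip_width: 0.357
grip_force: 40.0
```

```bash
python3 - <<'E'
from h import *
from bench import ctrl
s=ctrl.get_state(); print(s['time'],s['position'],s['tool_rot'],s['ft_force'])
T=grab('top','top6');S=grab('side','side6')
def c(im,x,y,w,h,k): return np.clip(cv2.resize(im['frame'][y:y+h,x:x+w,::-1],None,fx=k,fy=k,interpolation=cv2.INTER_CUBIC)*1.3,0,255).astype('uint8')
a=c(T,90,140,80,120,5); b=c(S,150,250,80,120,5)
cv2.imwrite('pics/sd.png',np.hstack([a,b]))
E
```

```text
16.65 [0.52645908 0.31161557 0.16881545] [ 9.32465394e-02 -3.13655867e+00 -1.38218556e-03] [-0.56381967  0.89772809 -3.59156407]
```

View pics/sd.png

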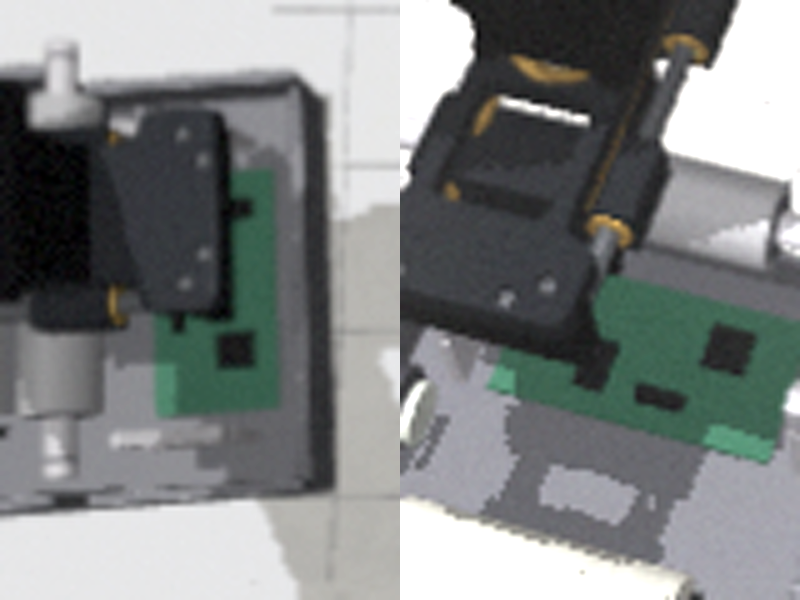

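Top view: the roller is above the printer, journal ends at raw ~(102.4,149) and (102,234), and the lower saddle plate at raw (112–134,227). This gives me the offset.

```bash
python3 - <<'E'
from h import *
from bench import ctrl
np.set_printoptions(precision=4,suppress=True)
T=load('top6'); s=ctrl.get_state(); print(s['position'])
g=T['frame'].max(2)
print(g[146:156,102]); print(g[224:240,102]); print(g[150,94:110],g[231,94:110])
z=s['position'][2]+.019
e=onz(T,[(102.4,148.2),(101.9,235.5)],z); d=e[0]-e[1]; print(e,e.mean(0),np.linalg.norm(d),np.degrees(np.arctan2(d[1],d[0])))
c=s['position'][:2]; x=np.array([np.cos(.0593),np.sin(.0593)]); print(proj(T,[[*(c+.09*x),z],[*(c-.09*x),z]]))
# lower plate extents in top0 rows
t=load('top0')['frame'].max(2)
for y in(163,164,165,166,167,226,227,228): print(y,t[y,106:146])
E
```

```text
[0.5276 0.3091 0.169 ]
[179 171 164 160 137 143 160 163 164 162]
[115 119 117 118 123 125 139 119 131 152 151 121 113 109  74  47]
[179 178 179 178 168 148 144 142 137 125 116 132 175 180 178 178] [111 112 113 113 121 132 139 137 119  86  76  86 110 111 113 114]
[[0.617  0.3145 0.188 ]
 [0.437  0.3059 0.188 ]] [0.527  0.3102 0.188 ] 0.1801548154011159 2.7519386427979957
[[102.4585 147.9856]
 [102.9899 235.1239]]
163 [ 70  63  55  50  40  48  85  95  95  96  92 111 114 108 109 107 108 108
 108 108 114 123 128 134 136 147 134 109 101 107 107 109 107 108 108 108
 109 108 107 108]
164 [ 65  59  56  48  45  73 126 126 125 122 121 128 127 125 123 121 121 119
 119 121 130 134 137 135 140 150 135  98  85  94 102 107 107 107 108 108
 108 108 109 109]
165 [ 55  50  46  43  48  89 145 139 137 137 137 137 137 138 137 134 134 134
 133 135 136 130 123 118 124 128 116  86  69  82  89  95 104 106 108 107
 109 107 109 108]
166 [ 64  55  42  38  40  77 128 119 118 117 121 122 127 130 132 133 133 133
 138 131 121 110 102 107 108 105  90  75  68  73  73  78  90 100 104 108
 108 108 110 108]
167 [121 109  86  56  50  65  92  83  80  80  87  97 110 127 129 125 119 118
 126 112  97  98 103 104 103 102  89  75  72  71  67  68  73  84  93 104
 106 107 107 108]
226 [109 108 109 108 109 110 119 133 127 127 127 126 132 130 133 133 132 132
 132 131 135 138 139 138 139 140 144 141 104  74  77  73  69  67  67  73
  98 109 110 111]
227 [108 107 107 108 109 116 140 152 141 138 139 138 140 140 139 139 137 138
 136 138 138 136 137 136 135 135 133 124  94  72  75  74  68  67  70  74
  97 110 111 110]
228 [107 107 106 108 107 115 140 151 139 138 135 134 136 138 136 135 126 123
 122 127 122 111 113 106 106 117 108 103  88  80  81  80  81  81  84  91
 103 110 111 110]
```

Request:
jog_arm(
  commands=[
    [0,0.005,-0.005,-0.03,0,0,0],
    [0,0.005,-0.005,-0.07,0,0,0],
    [0,0.005,-0.005,-0.11,0,0,0],
    [0,0.005,-0.005,-0.145,0,0,0],
    [0,0.005,-0.005,-0.16,0,0,0],
  ],
)

```text
time: 17.17
position: [0.5313, 0.2997, 0.0875]
tool_rot: [0.078, -3.137, 0.006]
ft_force: [-0.2, -1.1, -3.7]
grip_width: 0.357
grip_force: 40.0
```

Request:
jog_arm(
  commands=[
    [0,0,0,-0.008,0,0,0],
    [0,0,0,-0.016,0,0,0],
    [0,0,0,-0.024,0,0,0],
    [0,0,0,-0.03,0,0,0],
    [0,0,0,-0.03,0,0,0],
  ],
)

```text
time: 17.58
position: [0.5325, 0.3036, 0.0756]
tool_rot: [-0.083, 3.14, 0.0]
ft_force: [0.8, 0.4, -2.6]
grip_width: 0.357
grip_force: 40.0
```

```bash
python3 - <<'E'
from bench import ctrl
from h import *
T=grab('top','top7');S=grab('side','side7')
s=ctrl.get_state(); print(s['position'],s['tool_rot'],s['ft_force'],s['torque'])
c=s['position'][:2]; x=np.array([np.cos(.055),np.sin(.055)]); z=s['position'][2]+.019
q=proj(T,[[*(c+.09*x),z],[*(c-.09*x),z]]);print(q)
g=T['frame'].max(2)
for (u,v) in q.round().astype(int): print(g[v-6:v+7,u-8:u+9])
E
```

```text
[0.53266427 0.30378377 0.07603848] [-8.29733066e-02  3.13992325e+00  7.63325952e-04] [ 0.42689525 -0.53715748 -3.01460125] [0.02160076 0.02009496 0.01988884]
[[122.20398744 155.98561435]
 [122.9252196  233.60983541]]
[[179 179 179 180 179 180 180 180 179 180 180 179 180 180 179 180 180]
 [180 179 180 179 179 180 179 179 180 179 179 179 179 179 180 180 179]
 [179 179 179 179 179 179 180 180 179 179 179 179 181 179 180 180 179]
 [179 179 180 179 180 179 180 180 179 179 178 178 178 178 178 178 178]
 [177 178 177 176 177 178 176 177 177 170 167 165 161 161 162 162 164]
 [163 161 155 156 157 156 153 163 171 159 148 139 130 131 132 133 134]
 [130 130 125 122 124 118 121 150 166 160 142 118 115 115 107 106 102]
 [105 102  98  93  92  90 103 145 160 155 137 107  97  92  79  75  72]
 [ 77  73  70  60  55  55  80 131 151 146 122  93  62  49  49  45  46]
 [ 49  45  44  44  42  45  82 140 160 156 130  94  62  45  46  45  47]
 [ 45  45  44  51  48  53  94 154 168 165 143 109  75  74  76  75  83]
 [ 58  59  65  82  84  88 108 155 170 166 146 112  97  99 102 104 107]
 [ 71  72  79 104 109 109 118 1
[... 264 characters left out ...]
114 114 116 129 158 136 117 101  85 106 114 113 115 113 114]
 [113 114 114 115 116 131 160 137 119 104  90 108 114 115 115 115 113]
 [113 113 113 114 114 128 145 122 109 105 100 109 114 114 115 115 117]
 [115 114 113 117 114 117 119 116 114 114 113 113 115 115 115 116 116]
 [115 115 115 113 115 114 114 116 114 114 114 116 115 114 115 116 115]
 [114 115 114 114 114 114 113 112 110 110 111 111 113 112 113 112 113]
 [113 114 115 115 116 113 100  99  89  80  84  93  97 102 104  93  90]
 [109 110 124 117 117 116 116 116 112 110 111 114 115 112 111 107  89]
 [110 110 113 110 111 112 110 114 113 111 117 124 123 104 102  98  82]
 [104  98  92  85  86  81  80  90  90  88  94 107 110 110 124 129 126]]
```

Request:
jog_arm(
  commands=[
    [0,-0.004,0.002,0,0,0,0],
    [0,-0.008,0.004,0,0,0,0],
    [0,-0.008,0.004,0,0,0,0],
    [0,-0.008,0.004,0,0,0,0],
    [0,-0.008,0.004,0,0,0,0],
  ],
)

```text
time: 18.1
position: [0.5284, 0.3058, 0.0757]
tool_rot: [-0.083, 3.14, 0.0]
ft_force: [0.4, 0.0, -4.1]
grip_width: 0.359
grip_force: 40.0
```

Request:
jog_arm(
  commands=[
    [0,0,0,-0.004,0,0,0],
    [0,0,0,-0.008,0,0,0],
    [0,0,0,-0.012,0,0,0],
    [0,0,0,-0.016,0,0,0],
    [0,0,0,-0.016,0,0,0],
  ],
)

```text
time: 18.52
position: [0.528, 0.3054, 0.0669]
tool_rot: [0.083, -3.14, 0.001]
ft_force: [-0.3, -0.2, -4.4]
grip_width: 0.361
grip_force: 40.0
```

```bash
python3 - <<'E'
from bench import ctrl
from h import *
T=grab('top','top8')
s=ctrl.get_state(); print(s['position'],s['tool_rot'],s['ft_force'],s['torque'])
g=T['frame'].max(2)
print(g[150:172,119:127].max(1),'\n',g[224:238,119:127].max(1)); print(g[222:236,112:134]); print(g[152:170,112:134])
E
```

```text
[0.52815553 0.30547928 0.06713346] [ 8.27258044e-02 -3.13988748e+00  6.79311726e-04] [-0.2682972   0.20250099 -3.40015059] [ 0.02433556  0.01223447 -0.02570645]
[181 180 180 180 177 155 120 101 135 163 150 147 167 167 169 169 169 164
 154 148 147 144] 
 [100 123 137 145 145 150 153 150 129 152 167 155 118 114]
[[113 115 113 114 114 102 105 111 115 116 112 108 105  98  96  89  84  76
   66  67  72  74]
 [113 112 114 114 113 101 104 107 111 112 108 104 100  94  89  85  79  70
   67  73  77  77]
 [113 112 113 114 113 100  95  93  90  93 100  95  85  77  70  69  70  73
   77  83  88  86]
 [114 118 117 116 110 105 105  97  95 104 123 123 111  95  80  91  94  96
  100 104 107 105]
 [124 139 132 131 131 131 137 137 135 122 127 126 114  98  90 103 107 106
  109 111 116 111]
 [146 159 148 144 144 145 145 145 142 125 129 126 113  99  90 100 107 107
  109 110 107 101]
 [147 156 143 143 141 141 143 145 142 130 129 124 115  97  85  91  95  94
   95  96  93  89]
 [130 129 110 115 102 102 113 128 121 150 137 126 114  97  81  88  92  98
   97  87  80  80]
 [116 116 113 113 111 111 112 115 122 153 13
[... 1489 characters left out ...]
2 167 155 128  98 108 118 123
  124 130 124 115]
 [ 90 100 100 100  97 114 117 115 116 143 167 167 158 132 106 121 135 137
  143 151 139 112]
 [130 129 131 130 126 132 134 132 131 146 166 169 158 134 106 132 142 140
  145 156 140 103]
 [150 144 144 144 143 142 142 144 144 149 167 169 157 134 104 122 127 124
  128 133 120  91]
 [132 124 122 124 123 124 123 133 135 149 167 169 157 134 100 105 105 113
  114 111  95  78]
 [ 82  70  68  67  69  71  75  99 122 144 162 164 153 135 104 100 105 110
  109 108  93  80]
 [ 29  24  22  19  24  26  31  60  98 124 150 154 151 138 121 111 102  89
   81  80  76  74]
 [ 15  17  14  17  21  12  16  26  40  80 129 145 148 142 132 122 111  96
   78  74  72  74]]
```

Request:
jog_arm(
  commands=[
    [0,0.001,0,-0.002,0,0,0],
    [0,0.002,0,-0.005,0,0,0],
    [0,0.002,0,-0.008,0,0,0],
    [0,0.002,0,-0.01,0,0,0],
    [0,0.002,0,-0.01,0,0,0],
  ],
)

```text
time: 18.98
position: [0.5296, 0.3058, 0.0626]
tool_rot: [-0.083, 3.14, 0.0]
ft_force: [-0.6, -0.1, -2.5]
grip_width: 0.357
grip_force: 40.0
```

Request:
jog_arm(
  commands=[
    [0,0,0,-0.001,0,0,0],
    [0,0,0,-0.002,0,0,0],
    [0,0,0,-0.003,0,0,0],
    [0,0,0,-0.003,0,0,0],
    [0,0,0,-0.003,0,0,0],
  ],
)

```text
time: 19.4
position: [0.5297, 0.3063, 0.0617]
tool_rot: [-0.083, 3.14, 0.002]
ft_force: [-1.4, 1.2, 1.1]
grip_width: 0.356
grip_force: 40.0
```

```bash
python3 - <<'E'
from bench import ctrl
s=ctrl.get_state(); print(s['position'],s['tool_rot'],s['ft_force'],s['torque'])
E
```

```text
[0.52973898 0.30628312 0.06165602] [-8.32839169e-02  3.13960001e+00  1.84186168e-03] [-1.38808186  1.18523858  1.11764237] [0.31766379 0.06155625 0.01075533]
```

Request:
jog_arm(
  commands=[
    [0,0,0.001,0,0,0,0],
    [0,0,0.003,0,0,0,0],
    [0,0,0.004,0,0,0,0],
    [0,0,0.004,0,0,0,0],
    [0,0,0.004,0,0,0,0],
  ],
)

```text
time: 19.82
position: [0.5296, 0.3072, 0.0609]
tool_rot: [-0.083, 3.14, -0.001]
ft_force: [0.2, -0.9, -0.3]
grip_width: 0.359
grip_force: 40.0
```

Request:
jog_arm(
  commands=[
    [0,0,0,-0.001,0,0,0],
    [0,0,0,-0.002,0,0,0],
    [0,0,0,-0.003,0,0,0],
    [0,0,0,-0.003,0,0,0],
    [0,0,0,-0.003,0,0,0],
  ],
)

```text
time: 20.23
position: [0.5297, 0.3075, 0.0605]
tool_rot: [-0.083, 3.14, 0.001]
ft_force: [-0.9, -0.8, 6.8]
grip_width: 0.357
grip_force: 40.0
```

```bash
python3 - <<'E'
from bench import ctrl
s=ctrl.get_state(); print(s['position'],s['tool_rot'],s['ft_force'],s['torque'])
E
```

```text
[0.52972441 0.30753822 0.06046863] [-8.32835008e-02  3.14013894e+00  5.17473394e-04] [-0.93058154 -0.79488738  6.82676259] [-0.34066212  0.18099493  0.27949131]
```

Request:
jog_arm(
  commands=[
    [0,0,0,0.001,0,0,0.01],
    [0,0,0,0.001,0,0,0.02],
    [0,0,0,0.001,0,0,0.03],
    [0,0,0,0.001,0,0,0.03],
    [0,0,0,0.001,0,0,0.03],
  ],
)

```text
time: 20.65
position: [0.5296, 0.3081, 0.06]
tool_rot: [-0.108, 3.139, 0.001]
ft_force: [2.0, 1.9, -1.0]
grip_width: 0.358
grip_force: 40.0
```

```bash
python3 - <<'E'
from bench import ctrl
s=ctrl.get_state(); print(s['position'],s['tool_rot'],s['ft_force'],s['torque'])
E
```

```text
[0.52955964 0.30808605 0.05997944] [-1.07644775e-01  3.13922152e+00  9.56508449e-04] [ 1.95129824  1.88428195 -1.01129844] [ 0.30308323 -0.40880153  0.0312023 ]
```

Request:
jog_arm(
  commands=[
    [0,0.0005,0.001,0,0,0,0],
    [0,0.0005,0.001,0,0,0,0],
    [0,0.0005,0.001,-0.001,0,0,0],
    [0,0.0005,0.001,-0.001,0,0,0],
    [0,0.0005,0.001,-0.001,0,0,0],
  ],
)

```text
time: 21.07
position: [0.5296, 0.3081, 0.0599]
tool_rot: [0.108, -3.14, -0.0]
ft_force: [-0.1, -0.2, 3.0]
grip_width: 0.36
grip_force: 40.0
```

```bash
python3 - <<'E'
from bench import ctrl
from h import *
T=grab('top','top9')
s=ctrl.get_state(); print(s['position'],s['tool_rot'],s['ft_force'],s['torque'])
g=T['frame'].max(2); print(g[152:172,119:127].max(1),g[222:240,119:127].max(1))
E
```

```text
[0.52957175 0.3081445  0.05978196] [ 1.07614719e-01 -3.13953026e+00 -2.12076912e-04] [-0.31426366 -1.01444494  3.59076039] [-0.01081565  0.08530577  0.13631203]
[180 180 177 155 121 100 134 165 154 151 166 170 171 170 170 165 153 148
 146 141] [119 110 106 127 135 146 144 130 126 118 128 151 156 115 116 115 118 126]
```

Request:
jog_arm(
  commands=[
    [0.6,0,0,0,0,0,0],
    [0.6,0,0,0,0,0,0],
    [0.6,0,0,0,0,0,0],
    [0.6,0,0,0,0,0,0],
    [0.6,0,0,0,0,0,0],
  ],
  grip_force=5,
)

```text
time: 21.53
position: [0.5294, 0.3081, 0.0593]
tool_rot: [0.108, -3.139, 0.0]
ft_force: [-0.4, -0.3, 0.4]
grip_width: 0.58
grip_force: 0.0
```

```bash
python3 - <<'E'
from bench import ctrl
s=ctrl.get_state(); print(s['position'],s['grip_width'],s['ft_force'],s['torque'])
E
```

```text
[0.5294479  0.30806543 0.05931529] 0.5800212707355615 [-0.43032123 -0.30556128  0.43526028] [ 0.00566057 -0.03990335  0.01705204]
```

Released with no contact force. I raise straight up slowly, then retract and check the seating numerically.

Request:
jog_arm(
  commands=[
    [0.6,0,0,0.01,0,0,0],
    [0.6,0,0,0.03,0,0,0],
    [0.6,0,0,0.06,0,0,0],
    [0.6,0,0,0.1,0,0,0],
    [0.6,0,0,0.15,0,0,0],
  ],
)

```text
time: 21.95
position: [0.5291, 0.3077, 0.1352]
tool_rot: [0.107, -3.138, 0.002]
ft_force: [-0.1, 0.9, 0.3]
grip_width: 0.599
grip_force: 0.0
```

Request:
jog_arm(
  commands=[
    [0.6,0,0,0.06,0,0,0],
    [0.6,0,0,0.12,0,0,0],
    [0.6,0,0,0.18,0,0,0],
    [0.6,0,0,0.24,0,0,0],
    [0.6,0,0,0.28,0,0,0],
  ],
)

```text
time: 22.37
position: [0.5307, 0.3081, 0.2792]
tool_rot: [-0.107, 3.136, 0.005]
ft_force: [0.5, 1.0, -0.6]
grip_width: 0.599
grip_force: 0.0
```

Request:
jog_arm(
  commands=[
    [0.6,-0.02,-0.07,0,0,0,0],
    [0.6,-0.04,-0.14,0,0,0,0],
    [0.6,-0.06,-0.21,0,0,0,0],
    [0.6,-0.08,-0.28,0,0,0,0],
    [0.6,-0.1,-0.35,0,0,0,0],
  ],
)

```text
time: 22.78
position: [0.4793, 0.1311, 0.2754]
tool_rot: [-0.107, 3.139, 0.002]
ft_force: [0.5, -1.5, 1.2]
grip_width: 0.596
grip_force: 0.0
```

Request:
jog_arm(
  commands=[
    [0.6,0,-0.07,0,0,0,0],
    [0.6,0,-0.14,0,0,0,0],
    [0.6,0,-0.21,0,0,0,0],
    [0.6,0,-0.28,0,0,0,0],
    [0.6,0,-0.28,0,0,0,0],
  ],
)

```text
time: 23.2
position: [0.4797, -0.0159, 0.2759]
tool_rot: [-0.089, 3.138, 0.0]
ft_force: [-0.1, -0.5, -0.6]
grip_width: 0.601
grip_force: 0.0
```

```bash
python3 - <<'E'
from bench import ctrl
from h import *
np.set_printoptions(precision=4,suppress=True,linewidth=200)
T=grab('top','topz');S=grab('side','sidez'); s=ctrl.get_state(); print(s['time'],s['position'],s['ft_force'])
x=np.array([np.cos(.06),np.sin(.06)]);y=np.array([-x[1],x[0]]); c=np.array([.5300,.308])
def pr(im,P): q=proj(im,P).astype('float32'); return cv2.remap(im['frame'].max(2).astype('float32'),q[None,:,0],q[None,:,1],1)[0].astype(int)
l=np.arange(-105,106,5)/1e3; w=np.arange(-36,37,3)/1e3
print((l*1e3).astype(int))
for n,im in(('top',T),('side',S)):
    print(n,pr(im,np.c_[c+l[:,None]*x,np.full(len(l),.078)]))
    for d in(-.05,0,.05): print(d,pr(im,np.c_[c+d*x+w[:,None]*y,np.full(len(w),.078)]))
    for d in(-.083,.083): print(d,pr(im,np.c_[c+d*x+w[:,None]*y,np.full(len(w),.078)]))
# changes elsewhere between first and last top picture
d=cv2.absdiff(load('side0')['frame'],S['frame']).max(2); k=cv2.connectedComponentsWithStats((d>45).astype('uint8'))[2]; print(k[1:][k[1:,4]>15])
E
```

```text
23.3 [ 0.4798 -0.0088  0.2756] [ 0.3026  1.75   -0.6429]
[-105 -100  -95  -90  -85  -80  -75  -70  -65  -60  -55  -50  -45  -40  -35  -30  -25  -20  -15  -10   -5    0    5   10   15   20   25   30   35   40   45   50   55   60   65   70   75   80   85
   90   95  100  105]
top [200 123 102 135 180 174 187 187 158 168 168 168 169 169 169 169 171 170 170 170 170 169 169 170 169 170 171 171 171 171 169 167 170 170 171 184 189 187 169 175 123 176 203]
-0.05 [126 116  91  88  89  89  84  89 110 131 146 158 168 179 186 178 168 152 124 131 132 133 133 133 132]
0 [126 122 101  91  89  89  87  88 113 133 148 159 169 178 179 172 162 147 130 131 131 131 131 131 131]
0.05 [122 112  92  89  89  88  85  92 117 136 149 153 167 173 173 168 160 145 134 131 132 131 131 132 130]
-0.083 [136 136 135 132 111  95  95 103 128 133 120 136 166 165 143 134 134 134 133 134 133 133 133 132 132]
0.083 [125 125 126 128 130 130 131 128 125 120 117 145 179 178 144 127 129 112  94  96  96  71  55  65  75]
side [ 42  91  93  88 164 122 167 166 145 128 142 143 144 143 145 143 145 144 142 143 141 141 141 140 142 140 1
[... 324 characters left out ...]
7 142 147 139 132 124 111  99  87  64  60  58  76  70  70  81]
-0.083 [ 86  51  48  50  82  95  92  96  94  94  91 111 136 149 100  73  79  70  60  62  62  79  79  78  78]
0.083 [ 98  59  45  41  49  57  48  47  40  41  44 141 169 146 104  50  38  48  53  41  42  40  39  38  38]
[[ 241    0   81  150 5994]
 [ 322  134    5    6   21]
 [ 497  160   11   12   27]
 [ 303  174  194   78 3574]
 [ 259  190   46   59 1282]
 [ 300  219    5   10   18]
 [ 364  272   91  112 4992]
 [ 436  288    9    8   44]
 [ 154  299    8    7   44]
 [ 165  298   64   29  822]
 [ 497  305    6    8   16]
 [ 505  306    7   10   55]
 [ 228  318    4    6   16]
 [ 468  319   44   65 1996]
 [ 234  320    7    6   33]]
```

The roller lies level and centred on the saddle in both views, with journal ends at about ±90 mm, body edges even along its length, and the arm well clear.

```bash
python3 -c "
from bench import ctrl
print(ctrl.close_job())"
```

```text
the job is handed in; nothing more can be done
None
```

The roller passed the GO gauge, was stopped by the NO-GO gauge at about 7 N on both jaw tips, and now lies released in the printer saddles. I handed the job in at about 23 s; no verdict came back.

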